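# Nest the smaller beaker loosely in the larger one on its cradle

### The arm

A 6-joint arm with a two-finger parallel gripper is mounted at the origin on a cart in front of the work surface, level with it; the furniture and walls round the work are solid. World frame = base frame: x ahead of the robot, y to its left, z up, the work surface at z = 0. Lengths are in m, angles in rad, forces in N, time in s.
With the tool pointing down it reaches from about 0.4 to 0.825 m from the base axis. Payload 7 kg.
Tool frame: the origin (TCP) lies at the very end of the fingers, on their centre line; the grasp point (between the pads) lies pinch_z behind it (pinch_z is the distance from the TCP to the grasp point, in m); z points along the fingers, y is the line along which they close (so a half turn about z gives the same grasp; the last joint's range is limited). The gripper opens to 85 mm and grips with 20 to 120 N. Pads are 22 mm wide; open, the fingers measure 114 mm over their backs; the gripper's body (76 mm by 85 mm) begins 54 mm behind the grasp point. The pads swing forward as they close: fully open they stand 13 mm farther back than shut.
Start: joints at [-0.938, 0.359, 0.012, 0, -1.224, -0.288], TCP at [0.228, -0.635, 0.231] pointing down, gripper open.
Joint ranges: [-3.07, 3.07], [-1.43, 2.12], [-1.02, 1.25], [-3.03, 1.67], [-3.05, -0], [-3.03, 3.03]. Speed limits (rad/s): [2.39, 2.39, 3.01, 3.14, 3.14, 3.14].

### API

Orientations are given as a rotation vector (axis times angle).
In Python, from plant import * gives the robot as it stands. The module is installed in compiled form; this text tells all that it offers.
- The arm moves only by the tool servo_tool, never from a script. Its argument "deltas" is a list of rows, each a list of 2 entries, a list of its own where there are three numbers: the shift along the tool's x, y, z in m, then the turn, a rotation vector about the tool's x, y, z in degrees. In form: [[[dx, dy, dz], [wx, wy, wz]], ...]. A call has 1 to 12 rows; each row is the pose to reach, as a shift and turn from the pose commanded when the call began, along the tool's axes at that moment; what a row does not reach only later rows make up. A row lasts 1/8 s, in which the tool goes at most 62.5 mm and 10.7 degrees, less where a joint would pass 70% of its speed; a pose out of reach is approached as far as the arm can. A call with a gripper value outside its range is refused whole. "claw" is the opening, from -1 (shut) to 1 (fully open), set as the call begins (left out, the last holds). The fingers move at their own pace and stop on an object; "squeeze" is the grip in N (left out, the last holds). Time passes only in rows, so rows that repeat a pose let the fingers close. It gives the time, the measured TCP pose, the force, the opening and the grip force at its end, in the units of the state.
- read_state(): the state, without advancing time (a new reading comes with each control period).
- camera(name): name is "side" or "top"; returns a dict with "image" (480x640x3 uint8, red, green, blue), "range_z" (480x640 float32, m along the optical axis (not along the pixel's ray), 0 where there is no reading), "fx", "fy", "cx", "cy" (pixels), "world_to_cam" (4x4, takes a point from world to camera coordinates). Camera axes: x right, y down, z forward; pixel columns grow to the right and rows downward; lengths in m; the calibration is good to about 2 mm. A picture is of the moment at which its call begins.
- job_done(): hands the job in; it is judged then, once.
The state is a dict: "time": time; "joint_pos": joint angles; "dq": joint speeds; "joint_efforts": joint torques, N m; "position": TCP position; "ee_rot": TCP orientation; "contact_force": force on the tool from outside, world axes, zero at the start; "wrist_torque": the same for the moment, N m; "opening": finger opening in m; "gripper_force": force on a finger pad.
Only numpy, scipy, OpenCV 4.12 (cv2) and the standard library are available. Lean on these libraries where they do the work, as an engineer would, in place of code of your own. Each camera call takes 0.05 s, during which the arm holds its last target. There are 200 camera calls.

### The job

Put the loose steel beaker away in the beaker cradle: lay it on its side on the cradle's raised front rails, with its base towards the mouth of the larger beaker lying there, and let go of it. Then push it along the rails into the larger beaker and stop when about 30 mm of it still shows, so that the two sit loosely inside one another and do not jam; leave the larger beaker lying against its stop board and the other things where they are.

Things in the scene. Friction and masses are not known exactly. Their poses are not given: they have to be found in the camera images.
- cradle: Low wooden cradle fixed on the worktop: base plate 100 mm wide (x), 290 long (y), 14 thick; origin at the centre of its underside, z up. Push towards +y: there a stop board stands across the end, face at y = 130 mm, top at z = 100 mm. Two pairs of steel rails (8 mm rods, axes at x = -17 and 17 mm) run along y; the -y end is open.
- lane_end (a point): Inner end of the cradle's raised front rails, mid-way between them at the height of their axes: cradle (0, 18, 30.5) mm; axes as the cradle's. The raised pair runs from here 154 mm towards -y and takes the small beaker; the low pair (axes at z = 24 mm) runs on to the stop board under the larger one. Wooden bearers 52 mm wide (x) lie under the rods.
- large_beaker: Plain steel tapered beaker lying on the low rails, base against the stop board, mouth towards -y: 100 mm long, outside diameter 68 mm at the mouth, 48 at the base, wall 2.5 (63 clear at the mouth), about 0.3 kg, loose. Origin on its axis, half-way along; its +y runs from mouth to base and dips 0.12 rad.
- large_mouth (a point): Centre of the larger beaker's mouth, in the plane of its rim, 50 mm from its origin; axes as the larger beaker's. About 58 mm above the worktop.
- small_beaker: Plain steel tapered beaker: 100 mm long, outside diameter 65 mm at the mouth, 55 half-way, 45 at the base, wall 2.5, about 0.15 kg. Starts lying on the worktop to the right of the cradle. Origin on its axis, half-way along; its +y runs from mouth to base and dips 0.1 rad as it lies. Origin 27 mm above the worktop at the start, about 57 mm on the raised rails.
- small_mouth (a point): Centre of the small beaker's mouth (open), in the plane of its rim, 50 mm from its origin, about 63 mm above the worktop on the raised rails; axes as the small beaker's. What still shows is measured from here to point large_mouth along the larger one's y. It slides easily (1 to 2 N) and binds when about 10 mm show.
- small_base (a point): Centre of the small beaker's closed end, 50 mm from its origin; axes as the small beaker's.
- tuna_tin: Bystander: flat round tin, 86 mm wide, 40 mm high, loose; origin at the centre of its underside.
- glass: Bystander: glass tumbler, 80 mm wide, 91 mm high, loose; origin at the centre of its underside.
- salt_shaker: Bystander: salt shaker, 44 mm wide, 90 mm high, loose; origin at the centre of its underside.
Mind the look-alikes: they are no part of the job. What is shaped like the small_beaker but yellow is not meant.

How it is judged:
On the way:
1. the small beaker lies on the raised front rails, base towards the larger beaker, at least 60 mm of it still outside the larger beaker, and is let go (x of small_beaker in the frame of cradle between -0.008 and 0.008 m and z of small_beaker in the frame of cradle below 0.068 m and angle between the y axis of each of small_beaker, large_beaker and the y axis of cradle, either way round below 0.2 rad and distance between small_base and large_mouth below 0.085 m and y of large_beaker in the frame of cradle above 0.064 m and x of large_beaker in the frame of cradle between -0.008 and 0.008 m and contact force between the fingers and small_beaker below 0.1 N and y of small_mouth in the frame of large_mouth between -0.18 and -0.06 m and linear speed of small_beaker below 0.03 m/s), for 0.2 s.
At the end, for the whole second after the job is handed in: 20 to 40 mm of the small beaker still shows; its mouth centre is within 10 mm of the larger one's axis, axes within 0.12 rad. The larger one lies on its rails, origin within 8 mm of the lane's middle, 0.2 rad of its line, base within 16 mm of the stop. Both at rest, small one untouched (y of small_mouth in the frame of large_mouth between -0.04 and -0.02 m and x of small_mouth in the frame of large_mouth between -0.01 and 0.01 m and z of small_mouth in the frame of large_mouth between -0.01 and 0.01 m and angle between the y axis of small_beaker and the y axis of large_beaker, either way round below 0.12 rad and contact force between the fingers and small_beaker below 0.1 N and y of large_beaker in the frame of cradle above 0.064 m and x of large_beaker in the frame of cradle between -0.008 and 0.008 m and angle between the y axis of large_beaker and the y axis of cradle, either way round below 0.2 rad and linear speed of each of small_beaker, large_beaker below 0.01 m/s).
It fails at once if the small beaker is pushed in so far that less than 13 mm of it shows (wedged) (y of small_mouth in the frame of large_mouth above -0.013 m and distance between small_mouth and large_mouth below 0.05 m).
It fails at once if the tuna tin is moved by more than 30 mm (distance of tuna_tin from where it was at the start of the episode above 0.03 m).
It fails at once if the glass is moved by more than 30 mm (distance of glass from where it was at the start of the episode above 0.03 m).
It fails at once if the salt shaker is moved by more than 30 mm (distance of salt_shaker from where it was at the start of the episode above 0.03 m).
It also fails if it takes over 56 s, if anything falls off the work surface, if the arm or the gripper's body presses on something with over 40 N, if the wrist force passes 120 N, or if a joint passes its speed limit or range.

## Working session

There is one attempt and no reset: what is moved stays moved. The work goes in short steps, Python scripts to look and compute and a tool call to move; the robot and the scene stay as the last step left them, time stands still between calls to the robot, and variables do not carry over. Pictures are saved under pics/ and viewed, at most 10 in all, crops included, and the job is handed in when it is done.

Besides the shell and the picture viewer there is one more tool, called after "Emit:" as name(argument=value, ...) on one line, values as JSON. servo_tool: Moves the arm, as the interface text tells. Its arguments: {"type":"object","properties":{"deltas":{"type":"array","items":{"type":"array"}},"claw":{"type":"number"},"squeeze":{"type":"number"}},"required":["deltas"]}

```bash
mkdir -p pics
python3 - <<'E'
from plant import *
import cv2,numpy as np,pickle
s=read_state();print({k:np.round(v,3) for k,v in s.items()})
for n in("top","side"):
    c=camera(n);pickle.dump(c,open(n+".pkl","wb"));cv2.imwrite(f"pics/{n}0.png",c["image"][:,:,::-1])
    print(n,c["fx"],c["cx"],c["cy"],np.round(np.linalg.inv(c["world_to_cam"]),3).tolist())
E
```

```text
{'time': np.float64(0.0), 'joint_pos': array([-0.938,  0.359,  0.011, -0.   , -1.224, -0.288]), 'dq': array([ 0.   , -0.   , -0.001, -0.001, -0.001, -0.001]), 'joint_efforts': array([-0.0000e+00, -5.8331e+01,  2.9341e+01,  6.9370e+00, -6.0000e-03,
       -0.0000e+00]), 'position': array([ 0.228, -0.635,  0.23 ]), 'ee_rot': array([ 5.390e-01, -3.095e+00, -3.000e-03]), 'contact_force': array([-0.003,  0.845, -0.783]), 'wrist_torque': array([-0.032, -0.019, -0.017]), 'gripper_force': np.float64(0.0), 'opening': np.float64(0.085)}
top 451.8802572628023 322.14593067499663 237.85448682851714 [[0.007, -0.997, 0.073, 0.4], [-1.0, -0.007, 0.008, 0.018], [-0.008, -0.073, -0.997, 1.525], [0.0, 0.0, 0.0, 1.0]]
side 442.497249229875 316.585513994039 238.85610840207522 [[-0.188, -0.546, 0.816, -0.589], [-0.982, 0.092, -0.165, 0.262], [0.015, -0.832, -0.554, 0.84], [0.0, 0.0, 0.0, 1.0]]
```

View pics/top0.png

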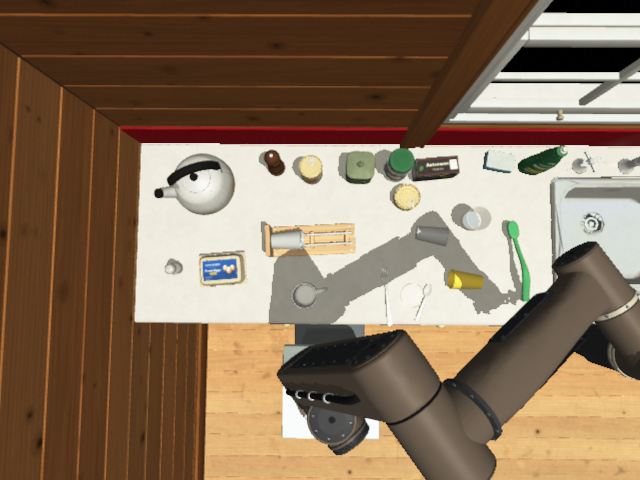

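View pics/side0.png

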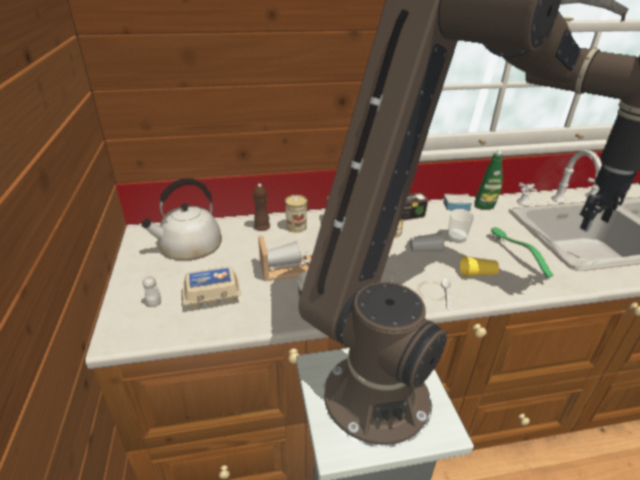

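The top view shows the cradle at about (312,240), with its stop board on the left (267,240) and the large beaker at (287,240). The candidates are a steel beaker at (432,235) and a yellow one at (465,280). Only the steel one fits, since yellow is ruled out. The glass stands at (471,217) and the tuna tin at (406,196). I'll confirm with one enlarged crop and measure.

```bash
cat > h.py <<'E'
import numpy as np,cv2,pickle
def pts(c):
    v,u=np.mgrid[:480,:640];z=c["range_z"]
    P=np.stack([(u-c["cx"])/c["fx"]*z,(v-c["cy"])/c["fy"]*z,z,np.ones_like(z)],-1)
    return (P@np.linalg.inv(c["world_to_cam"]).T)[...,:3]
E
python3 - <<'E'
from h import *
c=pickle.load(open("top.pkl","rb"));W=pts(c);im=c["image"]
cr=im[180:310,240:500,::-1];cv2.imwrite("pics/crop0.png",cv2.resize(cr,None,fx=3,fy=3,interpolation=cv2.INTER_CUBIC))
def blob(n,x0,y0,x1,y1,zl,zh):
    m=np.zeros((480,640),np.uint8);s=W[y0:y1,x0:x1,2];m[y0:y1,x0:x1]=(s>zl)&(s<zh)
    k,l,st,_=cv2.connectedComponentsWithStats(m);i=1+np.argmax(st[1:,4]);p=W[l==i]
    r=cv2.minAreaRect((p[:,:2]*1000).astype(np.float32))
    print(n,st[i].tolist(),"rect",np.round(r[0],1),np.round(r[1],1),round(r[2],1),"z95",np.round(np.percentile(p[:,2],[5,50,95,99]),3))
    return l==i,p
print("table z",np.median(W[300:315,180:260,2]))
m,p=blob("small",405,215,455,255,.012,.2)
q=p[:,:2]-p[:,:2].mean(0);w,V=np.linalg.eigh(np.cov(q.T));a=V[:,1];b=V[:,0]
print("mean",p[:,:2].mean(0),"axis",a)
t=q@a;s=q@b
for lo in np.arange(-.05,.05,.01):
    k=(t>=lo)&(t<lo+.01)
    if k.sum()>3: print(round(lo,3),k.sum(),np.round([s[k].min(),s[k].max(),p[k,2].max()],4))
blob("cradle",260,215,360,262,.006,.2)
blob("board",260,215,360,262,.082,.2)
m,p=blob("large",273,215,360,262,.047,.085)
blob("glass",452,200,495,235,.02,.2);blob("tuna",390,180,425,215,.02,.2);
# rails in cradle
for y0 in range(300,356,6): 
    col=W[220:262,y0]; k=(col[:,2]>.026)&(col[:,2]<.05); print(y0,np.round(col[k].mean(0),3) if k.any() else None,np.round(col[k][:,0],3).tolist())
E
```

```text
table z 0.0001389036508980812
small [416, 226, 33, 20, 520] rect [ 523.8 -328.9] [98.7 61.6] 81.5 z95 [0.031 0.05  0.063 0.066]
mean [ 0.5212908  -0.33146359] axis [0.16949473 0.98553109]
-0.05 43 [-0.0339  0.0278  0.0708]
-0.04 62 [-0.0315  0.026   0.0685]
-0.03 54 [-0.0296  0.026   0.0664]
-0.02 59 [-0.028   0.0252  0.0628]
-0.01 48 [-0.027   0.0238  0.0595]
0.0 50 [-0.0284  0.0253  0.0585]
0.01 53 [-0.0274  0.0237  0.0552]
0.02 46 [-0.0253  0.0223  0.0559]
0.03 45 [-0.023   0.0206  0.0528]
0.04 48 [-0.0213  0.0216  0.0547]
cradle [265, 222, 91, 35, 2687] rect [504.4  65.4] [109.1 291.9] 2.5 z95 [0.01  0.018 0.096 0.103]
board [265, 224, 6, 32, 165] rect [497.5 203.3] [99.6 15.5] 2.9 z95 [0.091 0.1   0.105 0.108]
large [273, 229, 31, 21, 419] rect [499.6 142.7] [65.5 96.7] 3.5 z95 [0.061 0.075 0.084 0.084]
glass [462, 205, 30, 26, 410] rect [ 573.1 -468.2] [78.2 78.6] 52.5 z95 [0.023 0.061 0.094 0.097]
tuna [394, 183, 27, 27, 549] rect [ 649.6 -250.4] [84.2 84.9] 45.3 z95 [0.031 0.038 0.044 0.046]
300 None []
306 [0.503 0.084 0.029] [0.521, 0.518, 0.488, 0.485]
312 [0.504 0.064 0.034] [0.527, 0.524, 0.52, 0.517, 0.511, 0.508, 0.504, 0.501, 0.498, 0.494, 0.491, 0.487, 0.484, 0.481]
318 [0.506 0.044 0.035] [0.524, 0.521, 0.491, 0.488]
324 [0.506 0.024 0.036] [0.524, 0.521, 0.491, 0.488]
330 [0.51  0.005 0.038] [0.527, 0.525, 0.521, 0.491, 0.488]
336 [ 0.505 -0.015  0.033] [0.528, 0.524, 0.495, 0.492, 0.488]
342 [ 0.51  -0.035  0.033] [0.528, 0.525, 0.495, 0.492]
348 [ 0.511 -0.055  0.032] [0.535, 0.532, 0.528, 0.525, 0.522, 0.519, 0.515, 0.512, 0.509, 0.502, 0.499, 0.495, 0.491, 0.489, 0.485]
354 None []
```

View pics/crop0.png

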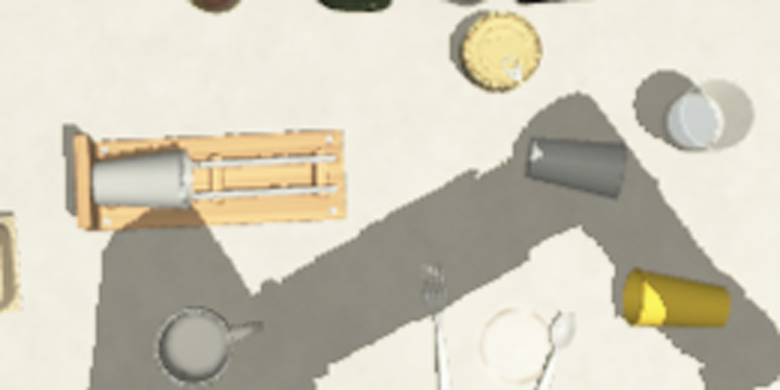

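The crop confirms the grey steel beaker at crop (577,167). Its narrow closed base is on the left (+y) and its mouth on the right, and the yellow one at (677,298) is the decoy. The small beaker's centre is about (0.523,-0.330), with its axis 8.4° from +y towards +x. The cradle origin is about (0.5045,0.066), yaw +2.9°. Next I move above the beaker.

Emit:
servo_tool(deltas=[[[-0.02, 0.009, 0.0], [0, 0, -4]], [[-0.06, 0.03, 0.01], [0, 0, -11]], [[-0.105, 0.051, 0.02], [0, 0, -18]], [[-0.15, 0.074, 0.03], [0, 0, -26]], [[-0.2, 0.098, 0.04], [0, 0, -34]], [[-0.25, 0.123, 0.05], [0, 0, -42]], [[-0.3, 0.147, 0.06], [0, 0, -50]], [[-0.345, 0.17, 0.07], [0, 0, -57]], [[-0.375, 0.185, 0.078], [0, 0, -61]], [[-0.381, 0.187, 0.08], [0, 0, -62]], [[-0.381, 0.187, 0.08], [0, 0, -62]]], claw=1, squeeze=30)

```text
time: 1.48
position: [0.5236, -0.3298, 0.1511]
ee_rot: [2.058, -2.374, -0.001]
contact_force: [-0.4, -0.6, -0.1]
opening: 0.0854
gripper_force: 0.0
```

Run:
```python
import plant
print([n for n in dir(plant) if n[0]!='_'], getattr(plant,'pinch_z',None))
from plant import *
from h import *
from scipy.spatial.transform import Rotation as R
s=read_state();print(s["time"],s["position"],R.from_rotvec(s["ee_rot"]).as_matrix().round(3).tolist(),s["joint_pos"].round(2),s["contact_force"].round(2))
for n in("side","top"):
    c=camera(n);pickle.dump(c,open(n+"1.pkl","wb"))
a=pickle.load(open("side1.pkl","rb"))["image"][150:300,340:540,::-1];b=pickle.load(open("top1.pkl","rb"))["image"][160:310,350:550,::-1]
cv2.imwrite("pics/c1.png",cv2.resize(np.hstack([a,b]),None,fx=2,fy=2,interpolation=cv2.INTER_CUBIC))
```

```text
['Unreachable', 'camera', 'job_done', 'pinch_z', 'read_state'] 0.0187
1.475 [ 0.52355555 -0.32983465  0.1511222 ] [[-0.142, -0.99, -0.001], [-0.99, 0.142, 0.0], [-0.0, 0.001, -1.0]] [-0.25  0.33 -0.22 -0.   -1.02  0.1 ] [-0.36 -0.64 -0.11]
```

View pics/c1.png

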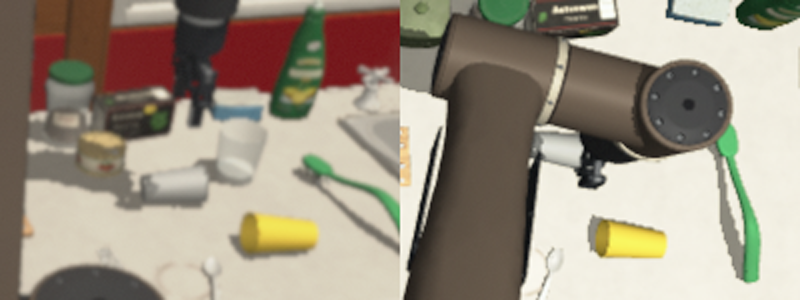

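The side half shows the gripper above the steel beaker at (172,187), clear of the glass (240,150). Pinch_z is 18.7 mm. Next I go down, grip and lift.

Emit:
servo_tool(deltas=[[[0, 0, 0.02], [0, 0, 0]], [[0, 0, 0.05], [0, 0, 0]], [[0, 0, 0.08], [0, 0, 0]], [[0, 0, 0.11], [0, 0, 0]], [[0, 0, 0.13], [0, 0, 0]], [[0, 0, 0.142], [0, 0, 0]], [[0, 0, 0.142], [0, 0, 0]], [[0, 0, 0.142], [0, 0, 0]]])

```text
time: 2.58
position: [0.524, -0.331, 0.0103]
ee_rot: [-2.055, 2.375, -0.002]
contact_force: [1.0, 0.3, 1.2]
opening: 0.0854
gripper_force: 0.0
```

Emit:
servo_tool(deltas=[[[0, 0, 0], [0, 0, 0]], [[0, 0, 0], [0, 0, 0]], [[0, 0, 0], [0, 0, 0]], [[0, 0, 0], [0, 0, 0]], [[0, 0, 0], [0, 0, 0]], [[0, 0, 0], [0, 0, 0]], [[0, 0, 0], [0, 0, 0]], [[0, 0, 0], [0, 0, 0]]], claw=-1, squeeze=30)

```text
time: 3.58
position: [0.5237, -0.3306, 0.0104]
ee_rot: [-2.056, 2.375, -0.001]
contact_force: [-2.1, 0.9, 5.3]
opening: 0.055
gripper_force: 30.6
```

Emit:
servo_tool(deltas=[[[0, 0, -0.015], [0, 0, 0]], [[0, 0, -0.04], [0, 0, 0]], [[0, 0, -0.07], [0, 0, 0]], [[-0.02, 0.004, -0.095], [0, 0, -1]], [[-0.06, 0.012, -0.1], [0, 0, -2]], [[-0.11, 0.021, -0.1], [0, 0, -4]], [[-0.16, 0.031, -0.1], [0, 0, -6]], [[-0.215, 0.041, -0.1], [0, 0, -8]], [[-0.27, 0.052, -0.1], [0, 0, -9.5]], [[-0.32, 0.062, -0.1], [0, 0, -10.5]], [[-0.35, 0.068, -0.1], [0, 0, -11.1]], [[-0.3555, 0.0686, -0.1], [0, 0, -11.1]]])

```text
time: 5.08
position: [0.5067, 0.0332, 0.1103]
ee_rot: [-2.278, 2.161, -0.001]
contact_force: [-0.1, 0.5, -2.2]
opening: 0.0553
gripper_force: 32.1
```

Run:
```python
from plant import *
from h import *
from scipy.spatial.transform import Rotation as R
s=read_state();print(s["time"],s["position"],R.from_rotvec(s["ee_rot"]).as_matrix().round(3).tolist(),s["opening"],s["contact_force"].round(2))
ims=[]
for n,(y,x) in (("side",(190,230)),("top",(170,250))):
    c=camera(n);pickle.dump(c,open(n+"2.pkl","wb"));ims.append(c["image"][y:y+130,x:x+130,::-1])
cv2.imwrite("pics/c2.png",cv2.resize(np.hstack(ims),None,fx=3,fy=3,interpolation=cv2.INTER_CUBIC))
```

```text
5.075 [0.50670059 0.03315341 0.11028696] [[0.053, -0.999, 0.001], [-0.999, -0.053, 0.001], [-0.001, -0.001, -1.0]] 0.05533380585502386 [-0.11  0.49 -2.19]
```

View pics/c2.png

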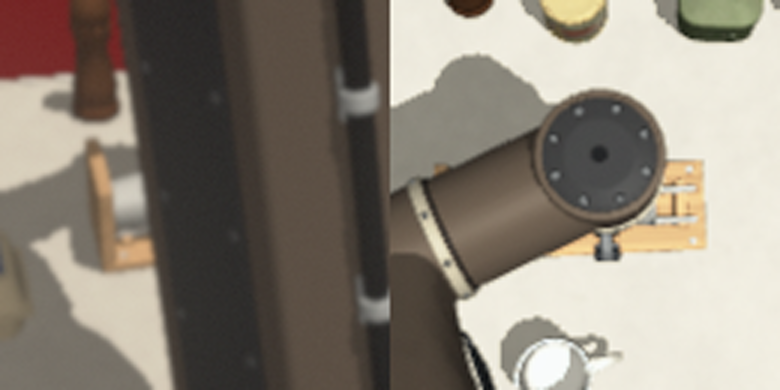

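The arm hides most of the scene, but in the top half the mouth rim shows at about (650,200) over the rails. Wrist force and opening show the grip is sound, so I lower onto the rails.

Emit:
servo_tool(deltas=[[[0, 0, 0.015], [0, 0, 0]], [[0, 0, 0.03], [0, 0, 0]], [[0.001, 0, 0.045], [0, 0, 0]], [[0.001, 0, 0.055], [0, 0, 0]], [[0.001, 0, 0.061], [0, 0, 0]], [[0.001, 0, 0.064], [0, 0, 0]], [[0.001, 0, 0.066], [0, 0, 0]], [[0.001, 0, 0.067], [0, 0, 0]], [[0.001, 0, 0.067], [0, 0, 0]]])

```text
time: 6.3
position: [0.5068, 0.0303, 0.0425]
ee_rot: [-2.276, 2.165, -0.0]
contact_force: [-0.8, 0.0, -1.7]
opening: 0.0549
gripper_force: 32.1
```

Emit:
servo_tool(deltas=[[[0, 0, 0.001], [0, 0, 0]], [[0, 0, 0.0015], [0, 0, 0]], [[0, 0, 0.002], [0, 0, 0]], [[0, 0, 0.002], [0, 0, 0]]])

```text
time: 6.8
position: [0.5069, 0.0304, 0.0415]
ee_rot: [-2.276, 2.164, -0.001]
contact_force: [-5.1, 2.2, 11.7]
opening: 0.0553
gripper_force: 33.2
```

Touching the rails (about 12 N up). I release, with the pads opening gently, and rise.

Emit:
servo_tool(deltas=[[[0, 0, -0.001], [0, 0, 0]], [[0, 0, -0.001], [0, 0, 0]], [[0, 0, -0.001], [0, 0, 0]], [[0, 0, -0.001], [0, 0, 0]], [[0, 0, -0.001], [0, 0, 0]], [[0, 0, -0.001], [0, 0, 0]], [[0, 0, -0.001], [0, 0, 0]], [[0, 0, -0.001], [0, 0, 0]]], claw=1)

```text
time: 7.8
position: [0.5066, 0.0302, 0.0413]
ee_rot: [2.276, -2.165, -0.0]
contact_force: [-0.1, 0.8, 0.3]
opening: 0.0853
gripper_force: 0.0
```

Emit:
servo_tool(deltas=[[[0, 0, -0.02], [0, 0, 0]], [[0, 0, -0.05], [0, 0, 0]], [[0, 0, -0.08], [0, 0, 0]], [[0.02, 0, -0.1], [0, 0, 0]], [[0.05, 0, -0.11], [0, 0, 0]], [[0.09, 0, -0.11], [0, 0, 0]], [[0.13, 0, -0.11], [0, 0, 0]], [[0.16, 0, -0.11], [0, 0, 0]], [[0.18, 0, -0.11], [0, 0, 0]], [[0.18, 0, -0.11], [0, 0, 0]]], claw=0.2)

```text
time: 9.05
position: [0.5154, -0.1507, 0.1511]
ee_rot: [2.274, -2.168, -0.0]
contact_force: [1.2, -0.1, -0.7]
opening: 0.0515
gripper_force: 0.0
```

```bash
cat > m.py <<'E'
from plant import *
from h import *
import sys
tag=sys.argv[1]
s=read_state();print(s["time"],s["position"].round(4),s["opening"])
c=camera("top");pickle.dump(c,open("t"+tag+".pkl","wb"));W=pts(c)
cv2.imwrite(f"pics/t{tag}.png",cv2.resize(c["image"][200:275,250:400,::-1],None,fx=5,fy=5,interpolation=cv2.INTER_CUBIC))
# crest height profile along cradle y
o=np.array([.5045,.066]);a=np.radians(2.9);ex=np.array([np.cos(a),np.sin(a)]);ey=np.array([-np.sin(a),np.cos(a)])
q=W[...,:2]-o;lx=q@ex;ly=q@ey;z=W[...,2]
for y in np.arange(-.14,.13,.005):
    k=(ly>=y)&(ly<y+.005)&(abs(lx)<.045)&(z>.045)&(z<.11)
    if k.sum()>2: print(round((y+.0025)*1e3,1),k.sum(),"x",(lx[k].min()*1e3).round(1),(lx[k].max()*1e3).round(1),"mid",((lx[k].min()+lx[k].max())*500).round(1),"z",(z[k].max()*1e3).round(1))
E
python3 m.py A
```

```text
9.05 [ 0.5154 -0.1507  0.1511] 0.051536983735395905
77.5 3 x -28.3 -22.0 mid -25.1 z 69.5
82.5 18 x -27.7 6.9 mid -10.4 z 88.3
87.5 24 x -27.5 24.5 mid -1.5 z 85.7
92.5 26 x -27.3 24.9 mid -1.2 z 82.9
97.5 22 x -27.1 25.4 mid -0.9 z 81.7
102.5 27 x -26.6 22.1 mid -2.2 z 81.0
107.5 21 x -23.7 22.3 mid -0.7 z 78.9
112.5 25 x -23.2 22.7 mid -0.2 z 74.5
117.5 20 x -23.0 23.0 mid -0.0 z 75.9
122.5 23 x -22.8 23.7 mid 0.4 z 74.8
127.5 25 x -41.8 19.0 mid -11.4 z 97.9
```

View pics/tA.png

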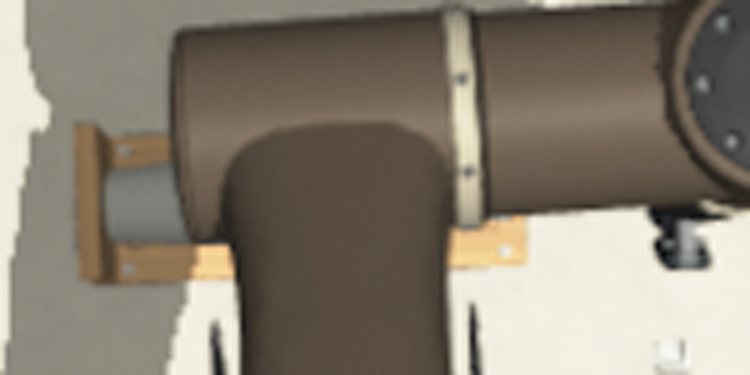

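The arm hides the rails in this view; only the large beaker at (145,205) shows, against its board. I swing clear to the right to look.

Emit:
servo_tool(deltas=[[[0.03, 0, 0], [0, 0, 0]], [[0.07, 0, 0], [0, 0, 0]], [[0.12, 0, 0], [0, 0, 0]], [[0.17, 0, 0], [0, 0, 0]], [[0.21, 0, 0], [0, 0, 0]], [[0.24, 0, 0], [0, 0, 0]], [[0.25, 0, 0], [0, 0, 0]], [[0.25, 0, 0], [0, 0, 0]]])

```text
time: 10.1
position: [0.5281, -0.3988, 0.151]
ee_rot: [-2.276, 2.166, 0.001]
contact_force: [0.8, 0.5, -0.0]
opening: 0.0514
gripper_force: 0.0
```

```bash
python3 m.py B
```

```text
10.1 [ 0.5281 -0.3988  0.151 ] 0.05143784015931199
-87.5 4 x -29.4 27.4 mid -1.0 z 81.6
-82.5 28 x -29.2 28.8 mid -0.2 z 97.8
-77.5 31 x -28.9 30.5 mid 0.8 z 97.5
-72.5 29 x -28.5 25.7 mid -1.4 z 95.3
-67.5 27 x -28.4 26.0 mid -1.2 z 91.7
-62.5 30 x -28.1 26.7 mid -0.7 z 94.0
-57.5 25 x -28.0 27.3 mid -0.3 z 93.7
-52.5 30 x -27.3 27.9 mid 0.3 z 98.7
-47.5 24 x -27.1 23.9 mid -1.6 z 91.8
-42.5 27 x -26.8 24.2 mid -1.3 z 90.1
-37.5 27 x -26.3 25.0 mid -0.7 z 89.3
-32.5 24 x -26.3 25.9 mid -0.2 z 89.5
-27.5 28 x -23.4 25.8 mid 1.2 z 88.1
-22.5 19 x -23.2 22.2 mid -0.5 z 83.6
-17.5 27 x -22.7 22.7 mid -0.0 z 84.4
-12.5 20 x -22.7 23.6 mid 0.4 z 84.8
-7.5 26 x -22.3 24.0 mid 0.8 z 84.2
-2.5 21 x -21.9 20.0 mid -1.0 z 83.2
2.5 22 x -21.8 20.5 mid -0.6 z 81.3
7.5 22 x -21.3 21.0 mid -0.1 z 80.3
12.5 16 x -20.7 17.4 mid -1.6 z 78.9
27.5 4 x -33.5 32.2 mid -0.6 z 61.0
32.5 22 x -30.6 31.6 mid 0.5 z 95.5
37.5 26 x -30.0 27.7 mid -1.1 z 92.1
42.5 31 x -30.1 28.2 mid -0.9 z 94.9
47.5 25 x -30.0 29.0 mid -0.5 z 89.2
52.5 32 x -29.6 29.0 mid -0.3 z 91.9
57.5 23 x -29.3 25.6 mid -1.8 z 91.2
62.5 33 x -28.9 26.3 mid -1.3 z 90.1
67.5 23 x -28.5 26.7 mid -0.9 z 87.8
72.5 31 x -28.4 27.2 mid -0.6 z 89.2
77.5 22 x -28.2 23.9 mid -2.2 z 84.5
82.5 30 x -27.7 24.0 mid -1.8 z 86.8
87.5 21 x -27.3 23.8 mid -1.7 z 84.1
92.5 30 x -27.2 24.9 mid -1.2 z 83.6
97.5 26 x -26.9 25.0 mid -0.9 z 80.8
102.5 24 x -26.5 21.8 mid -2.4 z 80.3
107.5 23 x -23.8 22.1 mid -0.9 z 78.0
112.5 21 x -23.1 22.6 mid -0.3 z 79.9
117.5 24 x -22.9 23.1 mid 0.1 z 76.7
122.5 21 x -23.1 23.7 mid 0.3 z 79.3
127.5 28 x -41.8 19.9 mid -11.0 z 104.9
```

View pics/tB.png

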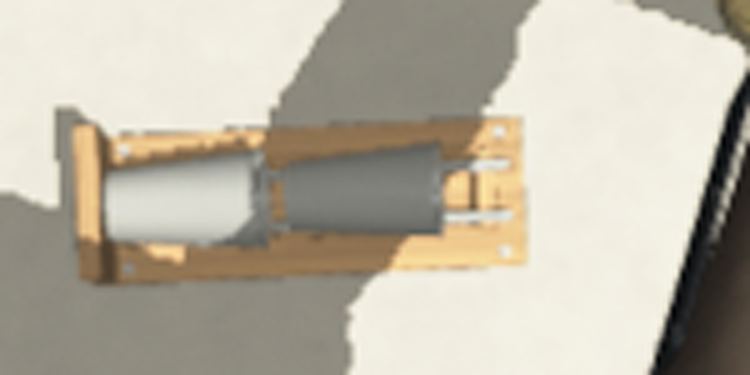

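The small beaker lies on the rails at (365,190) with its mouth at (440,190). Its base is about 14 mm from the large mouth at (265,200), so roughly 114 mm shows, and it has been let go. I come back behind it and push part way.

Emit:
servo_tool(deltas=[[[-0.03, 0, 0], [0, 0, 0]], [[-0.08, 0, 0], [0, 0, 0]], [[-0.13, 0, 0], [0, 0, 0]], [[-0.18, 0, 0], [0, 0, 0]], [[-0.23, 0, 0], [0, 0, 0]], [[-0.28, -0.001, 0], [0, 0, 0]], [[-0.32, -0.001, 0.01], [0, 0, 0]], [[-0.338, -0.001, 0.03], [0, 0, 0]], [[-0.34, -0.001, 0.06], [0, 0, 0]], [[-0.34, -0.001, 0.09], [0, 0, 0]], [[-0.34, -0.001, 0.106], [0, 0, 0]], [[-0.34, -0.001, 0.106], [0, 0, 0]]], claw=0.2)

```text
time: 11.65
position: [0.5109, -0.0589, 0.0446]
ee_rot: [2.276, -2.163, -0.002]
contact_force: [0.2, -0.1, 0.8]
opening: 0.051
gripper_force: 0.0
```

Emit:
servo_tool(deltas=[[[-0.004, 0, 0], [0, 0, 0]], [[-0.01, 0, 0], [0, 0, 0]], [[-0.014, 0, 0], [0, 0, 0]], [[-0.018, 0, 0], [0, 0, 0]], [[-0.022, 0, 0], [0, 0, 0]], [[-0.027, 0, 0], [0, 0, 0]], [[-0.032, 0, 0], [0, 0, 0]], [[-0.037, 0, 0], [0, 0, 0]], [[-0.041, 0, 0], [0, 0, 0]], [[-0.045, 0, 0], [0, 0, 0]]])

```text
time: 12.9
position: [0.5098, -0.0145, 0.0453]
ee_rot: [2.276, -2.165, -0.0]
contact_force: [-0.6, -1.9, 0.2]
opening: 0.0515
gripper_force: 0.7
```

Contact (about -1.9 N along y). I keep pushing slowly.

Emit:
servo_tool(deltas=[[[-0.004, 0, 0], [0, 0, 0]], [[-0.008, 0, 0], [0, 0, 0]], [[-0.012, 0, 0], [0, 0, 0]], [[-0.016, 0, 0], [0, 0, 0]], [[-0.02, 0, 0], [0, 0, 0]], [[-0.024, 0, 0], [0, 0, 0]], [[-0.027, 0, 0], [0, 0, 0]], [[-0.029, 0, 0], [0, 0, 0]], [[-0.03, 0, 0], [0, 0, 0]], [[-0.03, 0, 0], [0, 0, 0]]])

```text
time: 14.15
position: [0.5083, 0.0153, 0.0453]
ee_rot: [-2.276, 2.165, 0.0]
contact_force: [-1.9, -1.4, 1.0]
opening: 0.051
gripper_force: 0.9
```

Emit:
servo_tool(deltas=[[[0.01, 0, 0], [0, 0, 0]], [[0.03, 0, 0], [0, 0, 0]], [[0.05, 0, -0.02], [0, 0, 0]], [[0.09, 0, -0.06], [0, 0, 0]], [[0.14, 0, -0.1], [0, 0, 0]], [[0.19, 0, -0.106], [0, 0, 0]], [[0.24, 0, -0.106], [0, 0, 0]], [[0.29, 0, -0.106], [0, 0, 0]], [[0.34, 0, -0.106], [0, 0, 0]], [[0.37, 0, -0.106], [0, 0, 0]], [[0.38, 0, -0.106], [0, 0, 0]], [[0.38, 0, -0.106], [0, 0, 0]]])

```text
time: 15.65
position: [0.527, -0.3647, 0.1509]
ee_rot: [-2.275, 2.167, 0.001]
contact_force: [0.2, 0.6, -0.4]
opening: 0.0512
gripper_force: 0.0
```

```bash
python3 m.py C
```

```text
15.65 [ 0.527  -0.3647  0.1509] 0.0512158537797114
-42.5 4 x -29.8 20.1 mid -4.8 z 56.6
-37.5 12 x -30.5 31.0 mid 0.3 z 73.2
-32.5 25 x -30.4 27.6 mid -1.4 z 101.6
-27.5 33 x -29.6 28.3 mid -0.7 z 99.8
-22.5 28 x -29.7 29.1 mid -0.3 z 98.6
-17.5 30 x -29.1 24.8 mid -2.1 z 97.8
-12.5 28 x -29.2 26.1 mid -1.5 z 95.0
-7.5 27 x -28.4 26.5 mid -0.9 z 95.6
-2.5 28 x -25.8 26.7 mid 0.4 z 93.3
2.5 22 x -25.7 23.0 mid -1.4 z 89.5
7.5 27 x -25.2 23.6 mid -0.8 z 88.8
12.5 21 x -24.7 23.5 mid -0.6 z 85.8
17.5 29 x -24.2 24.7 mid 0.3 z 89.4
22.5 19 x -24.4 24.4 mid -0.0 z 87.3
27.5 31 x -32.7 31.6 mid -0.6 z 88.3
32.5 35 x -30.6 30.9 mid 0.1 z 93.5
37.5 25 x -30.2 27.8 mid -1.2 z 93.5
42.5 33 x -30.4 28.6 mid -0.9 z 92.7
47.5 25 x -29.5 28.5 mid -0.5 z 93.8
52.5 33 x -29.6 29.5 mid -0.0 z 89.5
57.5 24 x -29.0 25.4 mid -1.8 z 90.5
62.5 31 x -29.0 25.9 mid -1.5 z 89.7
67.5 23 x -28.7 26.7 mid -1.0 z 89.8
72.5 31 x -28.5 27.2 mid -0.7 z 86.2
77.5 24 x -28.3 23.6 mid -2.3 z 87.2
82.5 27 x -28.1 24.1 mid -2.0 z 87.4
87.5 27 x -27.4 24.0 mid -1.7 z 84.6
92.5 25 x -27.2 24.9 mid -1.2 z 83.5
97.5 25 x -26.5 25.3 mid -0.6 z 79.8
102.5 25 x -26.5 22.3 mid -2.1 z 78.7
107.5 24 x -26.4 22.0 mid -2.2 z 76.8
112.5 22 x -23.1 22.5 mid -0.3 z 77.0
117.5 24 x -23.1 22.5 mid -0.3 z 78.1
122.5 19 x -22.8 24.0 mid 0.6 z 73.7
127.5 25 x -31.8 20.1 mid -5.9 z 98.4
```

View pics/tC.png

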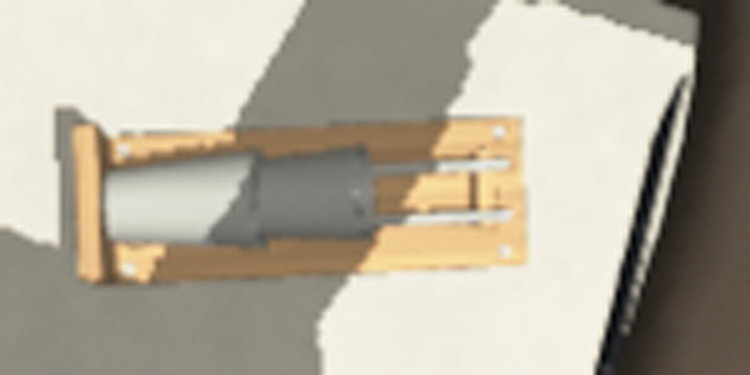

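Now about 67 mm shows: small rim at (368,192), large rim at (262,200), the large one still against the board. The last push needs about 37 mm more.

Emit:
servo_tool(deltas=[[[-0.03, 0, 0], [0, 0, 0]], [[-0.08, 0, 0], [0, 0, 0]], [[-0.13, 0, 0], [0, 0, 0]], [[-0.18, 0, 0], [0, 0, 0]], [[-0.23, 0, 0], [0, 0, 0]], [[-0.28, 0, 0], [0, 0, 0]], [[-0.32, 0, 0.01], [0, 0, 0]], [[-0.338, 0, 0.03], [0, 0, 0]], [[-0.345, 0, 0.06], [0, 0, 0]], [[-0.35, 0, 0.09], [0, 0, 0]], [[-0.355, 0, 0.106], [0, 0, 0]], [[-0.36, 0, 0.106], [0, 0, 0]]])

```text
time: 17.2
position: [0.5081, -0.0039, 0.0446]
ee_rot: [2.276, -2.163, -0.002]
contact_force: [-0.1, -0.1, 0.1]
opening: 0.0513
gripper_force: 0.0
```

Emit:
servo_tool(deltas=[[[-0.005, 0, 0], [0, 0, 0]], [[-0.01, 0, 0], [0, 0, 0]], [[-0.015, 0, 0], [0, 0, 0]], [[-0.019, 0, 0], [0, 0, 0]], [[-0.023, 0, 0], [0, 0, 0]], [[-0.027, 0, 0], [0, 0, 0]], [[-0.031, 0, 0], [0, 0, 0]], [[-0.035, 0, 0], [0, 0, 0]], [[-0.039, 0, 0], [0, 0, 0]], [[-0.042, 0, 0], [0, 0, 0]], [[-0.044, 0, 0], [0, 0, 0]], [[-0.045, 0, 0], [0, 0, 0]]])

```text
time: 18.7
position: [0.5071, 0.0403, 0.0453]
ee_rot: [-2.276, 2.165, -0.0]
contact_force: [-1.0, -0.5, -0.5]
opening: 0.0512
gripper_force: 0.4
```

Emit:
servo_tool(deltas=[[[-0.003, 0, 0], [0, 0, 0]], [[-0.006, 0, 0], [0, 0, 0]], [[-0.008, 0, 0], [0, 0, 0]], [[-0.0095, 0, 0], [0, 0, 0]], [[-0.0105, 0, 0], [0, 0, 0]], [[-0.011, 0, 0], [0, 0, 0]], [[-0.011, 0, 0], [0, 0, 0]]])

```text
time: 19.58
position: [0.5066, 0.0512, 0.0453]
ee_rot: [-2.276, 2.165, 0.0]
contact_force: [1.0, -0.7, 0.2]
opening: 0.0511
gripper_force: 0.3
```

Emit:
servo_tool(deltas=[[[0.01, 0, 0], [0, 0, 0]], [[0.03, 0, 0], [0, 0, 0]], [[0.05, 0, -0.02], [0, 0, 0]], [[0.09, 0, -0.06], [0, 0, 0]], [[0.14, 0, -0.1], [0, 0, 0]], [[0.19, 0, -0.106], [0, 0, 0]], [[0.24, 0, -0.106], [0, 0, 0]], [[0.29, 0, -0.106], [0, 0, 0]], [[0.34, 0, -0.106], [0, 0, 0]], [[0.38, 0, -0.106], [0, 0, 0]], [[0.41, 0, -0.106], [0, 0, 0]], [[0.41, 0, -0.106], [0, 0, 0]]])

```text
time: 21.08
position: [0.5262, -0.3606, 0.1506]
ee_rot: [2.273, -2.168, -0.001]
contact_force: [-0.1, -0.3, -0.1]
opening: 0.0516
gripper_force: 0.0
```

```bash
python3 m.py D
```

```text
21.075 [ 0.5262 -0.3606  0.1506] 0.05156487080192398
-2.5 13 x -32.2 29.6 mid -1.3 z 83.3
2.5 25 x -29.0 29.9 mid 0.5 z 97.0
7.5 31 x -28.1 26.2 mid -1.0 z 97.4
12.5 25 x -28.3 26.8 mid -0.8 z 95.4
17.5 31 x -28.2 27.4 mid -0.4 z 96.9
22.5 26 x -27.8 28.2 mid 0.2 z 91.1
27.5 32 x -32.9 32.2 mid -0.4 z 94.1
32.5 33 x -30.8 30.8 mid -0.0 z 95.8
37.5 26 x -30.2 27.7 mid -1.3 z 92.2
42.5 33 x -29.8 28.5 mid -0.7 z 93.5
47.5 24 x -29.8 28.4 mid -0.7 z 91.1
52.5 33 x -29.5 29.3 mid -0.1 z 92.4
57.5 22 x -28.9 25.6 mid -1.7 z 90.7
62.5 33 x -28.9 26.1 mid -1.4 z 89.5
67.5 23 x -28.6 26.4 mid -1.1 z 88.6
72.5 32 x -28.3 26.9 mid -0.7 z 85.8
77.5 22 x -28.1 23.7 mid -2.2 z 83.7
82.5 29 x -27.6 24.3 mid -1.6 z 84.7
87.5 25 x -27.8 24.4 mid -1.7 z 89.1
92.5 25 x -27.1 25.0 mid -1.1 z 88.9
97.5 25 x -26.8 25.5 mid -0.6 z 78.6
102.5 24 x -26.6 21.7 mid -2.5 z 78.0
107.5 23 x -26.0 21.4 mid -2.3 z 78.7
112.5 23 x -23.1 22.8 mid -0.2 z 78.3
117.5 23 x -22.9 22.5 mid -0.2 z 78.4
122.5 21 x -22.5 23.3 mid 0.4 z 74.1
127.5 26 x -36.3 27.3 mid -4.5 z 87.7
```

View pics/tD.png

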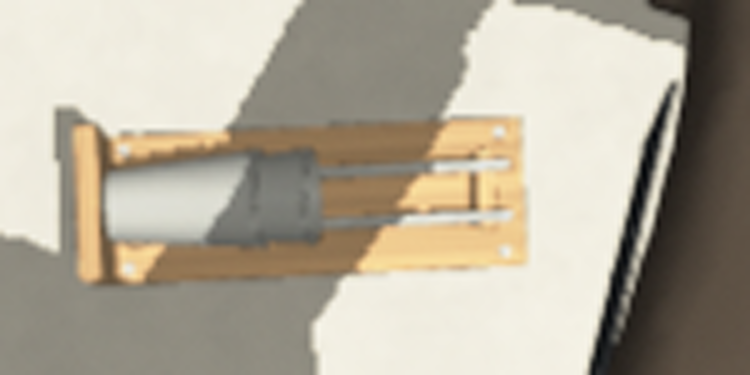

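The small beaker's rim is at (318,190) and the large rim at about (267,240). About 31 mm shows, both lie in line, and the large one is against its board. I hand in.

```bash
python3 -c "
from plant import *
print(job_done())"
```

```text
the job is handed in; nothing more can be done
None
```

The job is handed in at about 21 s: the small steel beaker lies in the larger one with about 31 mm showing by camera measurement, not jammed, and the larger one is against its stop board; the hand-in gave no verdict.

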